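# Roll a tube blank into a V-block and push it to the stop

### The job

Roll the bright steel tube along the bench, up the green ramp and into the groove of the V-block, then push it along the groove until its end rests against the yellow stop plate. Only push it with the fingers, never pick it up, leave everything else on the bench where it is, and finish clear of the tube.

Things in the scene. Friction and masses are not known exactly. Their poses are not given: they have to be found in the camera images.
- vblock: Fixed V-block, green with bright steel groove. Origin on the bench under the groove's bottom line. Own x along the groove (within 0.2 rad of world x), z up; the tube rolls in along own +y. In its frame, mm: ramp and groove span x -60 to 70; the high groove face rises at 60 degrees from y 0 to 40 high at y 23; green back 40 high to y 49, low bolted feet to y 76.
- ramp_foot (a point): Middle of the ramp's lower edge, at bench level, 105 mm before the V-block's origin (own y -105). The green ramp rises straight from here to the lip.
- lip (a point): Middle of the lip at the ramp's top, 13 mm above the bench, at V-block y -24.5 (lip flat from y -28 to -22). Beyond it the low groove face falls at 30 degrees to height 0 at y 0.
- seat (a point): Where the tube's centre is when the job is done: V-block x -5, y -8, 30 mm above the bench. In the groove the tube's underside is 5 mm lower than on the lip.
- stop (a point): Point on the face of the yellow stop plate at the groove's far (+x) end, on the seated tube's centre line (V-block x 70, y -8, 30 mm high). The plate faces -x, spans y -38 to 30, is 10 mm thick and 58 mm high.
- tube: Bright steel tube, dark bores, red line; 44 mm diameter, 150 long, about 0.7 kg. Lies on the ramp's side (V-block -y), nearly parallel to the groove, its +x end 12 to 30 mm short of the stop. Origin at its centre; own x is its axis; the frame turns as it rolls. Rolls when pushed from behind, soon stops, rolls back if let go on the ramp. In the groove a level lengthwise push of 3 to 5 N slides it.
- offcut: Bystander, loose, to be left alone: brass offcut, upright cylinder 34 mm diameter, 45 mm high. Origin at the centre of its underside.
- tin: Bystander, loose, to be left alone: lidded jar with red cap, 60 mm diameter, 70 mm high. Origin at the centre of its underside.
- wrench: Bystander, loose, to be left alone: steel open-ended wrench lying flat, about 160 mm long. Origin at the centre of its underside.
- screwdriver: Bystander, loose, to be left alone: screwdriver lying flat, 200 mm long. Origin at the centre of its underside.
- pulley: Bystander, loose, to be left alone: steel V-belt pulley lying flat, 80 mm diameter, 36 mm high. Origin at the centre of its underside.
- bearing: Bystander, loose, to be left alone: steel bearing ring lying flat, 52 mm diameter, 16 mm high. Origin at the centre of its underside.
- parallel: Bystander, loose, to be left alone: steel parallel block, 90 x 30 x 30 mm. Origin at the centre of its underside.
Mind the look-alikes: they are no part of the job. Several things have the shape of the tube; the one meant has the colours described above.

How it is judged:
By the outcome, as a careful person would: the job done as asked, in the order asked, and still so for the second after the job is handed in, with the robot touching nothing.
It also fails if it takes over 54 s, if anything falls off the work surface, if the arm or the gripper's body presses on something with over 40 N, if the wrist force passes 120 N, or if a joint passes its speed limit or range.

### The arm

A 6-joint arm with a two-finger parallel gripper is mounted at the origin on the work surface. World frame = base frame: x ahead of the robot, y to its left, z up, the work surface at z = 0. Lengths are in m, angles in rad, forces in N, time in s.
With the tool pointing down it reaches from about 0.35 to 0.975 m from the base axis. Payload 4.9 kg.
Tool frame: the origin (TCP) lies at the very end of the fingers, on their centre line; the grasp point (between the pads) lies 19 mm behind it; z points along the fingers, x is the direction in which the jaws open and shut, and the axes are right-handed (so a half turn about z gives the same grasp; the last joint's range is limited). The gripper opens to 85 mm and grips with 20 to 120 N. Pads are 22 mm wide; open, the fingers measure 114 mm over their backs; the gripper's body (76 mm by 85 mm) begins 54 mm behind the grasp point. The pads swing forward as they close: fully open they stand 13 mm farther back than shut.
Start: joints at [-1.352, 0.053, 1.613, -0, 1.476, -0.119], TCP at [0.207, -0.59, 0.231] pointing down, gripper open.
Joint ranges: [-3.01, 3.01], [-1.01, 2.22], [0.06, 2.58], [-1.02, 4.17], [0.09, 2.62], [-3.14, 3.14]. Speed limits (rad/s): [2.57, 2.57, 3.14, 3.14, 3.14, 3.14].

### API

Orientations are given as a rotation vector (axis times angle).
In Python, from station import readout, viewer, ctrl, nets gives the robot as it stands. The module is installed in compiled form; this text tells all that it offers.
- The arm moves only by the tool step_arm, never from a script. Its argument "moves" is a list that holds one entry, the list of rows, each a list of 4 numbers: the shift along the world's x, y, z in cm, then the turn about the world's z in rad. In form: [[[dx, dy, dz, yaw], ...]]. A call has 1 to 10 rows; each row shifts and turns the commanded pose from where the row before left it; what a row does not reach is not made up. A row lasts 1/12 s, in which the tool goes at most 41.7 mm and 7.16 degrees, less where a joint would pass 70% of its speed; a pose out of reach is approached as far as the arm can. A call is refused whole if a number of a shift passes 4.17 or a number of a turn 0.125, either way. A call with a gripper value outside its range is refused whole. "grip" is the closure, from 0 (fully open) to 1 (shut), set as the call begins (left out, the last holds). The fingers move at their own pace and stop on an object; "squeeze" is the grip in N (left out, the last holds). Time passes only in rows, so rows that do not move let the fingers close. It gives the time, the measured TCP pose, the force and the opening at its end, in the units of the state.
- readout.get_obs(): the state, without advancing time (a new reading comes with each control period).
- viewer.get_image(name): name is "scene" or "side" or "wrist"; returns the picture (384x512x3 uint8, blue, green, red); there is no depth.
- viewer.calibration(name): a dict with "camera_matrix" (3x3 intrinsics, pixels), "k1" (the pictures are not rectified: a ray, as slopes to the right and down, at radius r is drawn at 1 + k1 r^2 times it, then the intrinsics apply), "R" (3x3) and "t" (3): a world point X has camera coordinates R X + t. Camera axes: x right, y down, z forward; pixel columns grow to the right and rows downward; lengths in m; the calibration is good to about 2 mm. A picture is of the moment at which its call begins: read the wrist's pose just before it. calibration takes no time and is no camera call; for the wrist camera it gives the pose at the moment of the call.
- ctrl.finish_job(): hands the job in, once; it reports no verdict.
Trained networks look in the newest picture that a camera, given by its name, has taken for a name from the list of things; names that differ only in an ending like _2 or _b are one class to them, and where a whole thing is asked for, a point or a joint stands for the part that bears it (a point fixed in the world has none). Each returns a list of dicts, best first, with "confidence" (0 to 1); they miss things now and then, are a little off and sometimes report something else, mostly with a low value. They report only what shows in the picture. A call takes as long as a camera call. They do not tell look-alikes from the thing itself.
- nets.masks_of(camera, thing): "region" (384x512 bool, what is visible of it) and "box" ([left, top, right, bottom] in pixels, round what is visible of it).
- nets.pinpoint(camera, thing): "at" ([column, row] in pixels: a listed point, or the origin of a listed thing).
The state is a dict: "t": time; "q": joint angles; "dq": joint speeds; "effort": joint torques, N m; "tool_pos": TCP position; "tool_rot": TCP orientation; "contact_force": force on the tool from outside, world axes, zero at the start; "wrist_torque": the same for the moment, N m; "opening": finger opening in m.
Only numpy, scipy, OpenCV 4.12 (cv2) and the standard library are available. Lean on these libraries where they do the work, as an engineer would, in place of code of your own. Each camera call takes 0.05 s, during which the arm holds its last target. There are 200 camera calls.

## Working session

There is one attempt and no reset: what is moved stays moved. The work goes in short steps, Python scripts to look and compute and a tool call to move; the robot and the scene stay as the last step left them, time stands still between calls to the robot, and variables do not carry over. Pictures are saved under pics/ and viewed, about 8 in all and at most 12, crops included, and the job is handed in when it is done.

Besides the shell and the picture viewer there is one more tool, called after "Request:" in YAML: its name, and indented under it one key for each argument. step_arm: Moves the arm, as the interface text tells. Its arguments: {"type":"object","properties":{"moves":{"type":"array","items":{"type":"array","items":{"type":"array","items":{"type":"number"}}}},"grip":{"type":"number"},"squeeze":{"type":"number"}},"required":["moves"]}

```bash
mkdir -p pics; cat > h.py <<'E'
import numpy as np, cv2
from station import readout, viewer, ctrl, nets
def ray(cam,uv,c=None):
    c=c or viewer.calibration(cam); K=np.array(c["camera_matrix"]);R=np.array(c["R"]);t=np.array(c["t"])
    p=cv2.undistortPoints(np.array([[uv]],float),K,np.array([c["k1"],0,0,0.]))[0,0]
    return -R.T@t, R.T@np.array([p[0],p[1],1.])
def onplane(cam,uv,z,c=None):
    o,d=ray(cam,uv,c); return o+d*(z-o[2])/d[2]
def proj(cam,X,c=None):
    c=c or viewer.calibration(cam); R=np.array(c["R"])
    return cv2.projectPoints(np.array(X,float).reshape(-1,1,3),cv2.Rodrigues(R)[0],np.array(c["t"],float),np.array(c["camera_matrix"]),np.array([c["k1"],0,0,0.]))[0].reshape(-1,2)
def tri(a,b):
    A=[];y=[]
    for o,d in (a,b):
        d=d/np.linalg.norm(d);P=np.eye(3)-np.outer(d,d);A.append(P);y.append(P@o)
    return np.linalg.lstsq(np.vstack(A),np.hstack(y),rcond=None)[0]
E
cat > a.py <<'E'
from h import *
ims=[]
for cam in("scene","side"):
    im=viewer.get_image(cam);cv2.imwrite(f"pics/{cam}0.png",im);ims.append(im)
    for th in("ramp_foot","lip","seat","stop","vblock","tube"):
        for r in nets.pinpoint(cam,th)[:4]:
            if r["confidence"]>.2: print(cam,th,np.round(r["at"],1),round(r["confidence"],2),np.round(onplane(cam,r["at"],{"lip":.013,"seat":.03,"stop":.03,"tube":.022}.get(th,0)),3))
cv2.imwrite("pics/both.png",cv2.resize(np.vstack(ims),None,fx=.78,fy=.78) if 0 else np.vstack(ims)[:, :])
cv2.imwrite("pics/scene_b.png",cv2.resize(ims[0],(800,600)));cv2.imwrite("pics/side_b.png",cv2.resize(ims[1],(800,600)))
E
python3 a.py
```

```text
scene ramp_foot [249.  207.4] 0.93 [ 0.567 -0.011  0.   ]
scene lip [277.3 205.1] 0.82 [0.577 0.069 0.013]
scene seat [287.3 198.2] 0.58 [0.568 0.098 0.03 ]
scene stop [285.3 220.7] 0.91 [0.654 0.083 0.03 ]
scene stop [247.7 205.5] 0.21 [ 0.589 -0.015  0.03 ]
scene vblock [287.4 206.7] 0.7 [0.572 0.098 0.   ]
scene tube [219.  192.9] 0.93 [ 0.524 -0.094  0.022]
scene tube [293.2 148.1] 0.88 [0.335 0.142 0.022]
scene tube [165.1 179.8] 0.7 [ 0.456 -0.253  0.022]
scene tube [277.3 206.4] 0.68 [0.591 0.067 0.022]
side ramp_foot [248.8 187.3] 0.71 [ 0.576 -0.009  0.   ]
side lip [229.3 195.7] 0.74 [0.588 0.074 0.013]
side seat [219.1 185.9] 0.62 [0.635 0.075 0.03 ]
side seat [228.  193.3] 0.59 [0.587 0.08  0.03 ]
side stop [217.  187.6] 0.56 [0.634 0.085 0.03 ]
side vblock [227.6 202.4] 0.95 [0.58  0.092 0.   ]
side tube [321.5 164.8] 0.79 [ 0.444 -0.249  0.022]
side tube [278.6 172.2] 0.77 [ 0.533 -0.118  0.022]
side tube [310.  207.1] 0.63 [ 0.35  -0.056  0.022]
side tube [281.4 247.8] 0.61 [0.313 0.135 0.022]
```

View pics/scene_b.png

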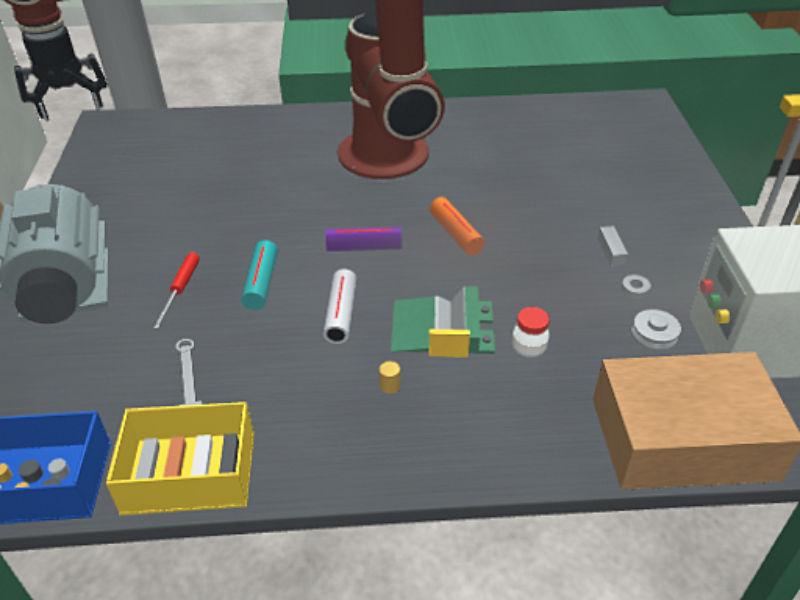

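View pics/side_b.png

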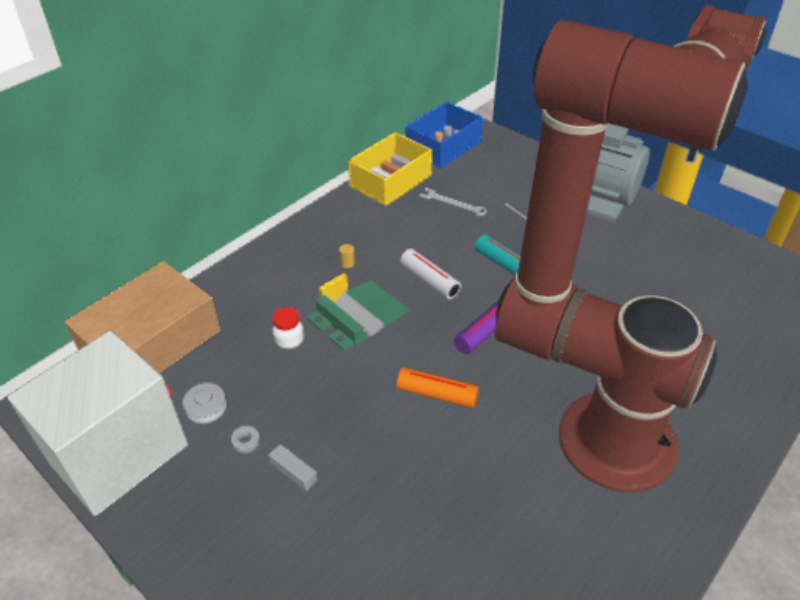

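The candidates for the tube, in 512-px scene pixels, are bright steel (218,195), teal (166,176), purple (233,153) and orange (292,144). Only the one at (218,195) is bright with dark bores and a red line. The wrist view should confirm it. The V-block is at about (290,205), with the yellow stop at its +x end.

Request:
step_arm:
  moves:
    - [[0,0,4,0],[0,1,4,0],[1.5,3,2,0],[1.8,3.6,1,0],[1.8,3.6,1,0],[1.8,3.6,0,0],[1.8,3.6,0,0],[1.8,3.6,0,0],[1.8,3.6,0,0],[1.8,3.6,0,0]]

```text
t: 1.53
tool_pos: [0.3485, -0.2959, 0.3516]
tool_rot: [2.563, -1.817, 0.002]
contact_force: [-0.3, -0.4, 0.3]
opening: 0.0852
```

Request:
step_arm:
  moves:
    - [[1.8,3.6,0,0],[1.8,3.6,0,0],[1.8,3.6,0,0],[1.8,3.6,0,0],[1.8,3.6,0,0],[1.8,3.6,0,0],[1,3,0,0],[0,0,0,0]]

```text
t: 2.2
tool_pos: [0.4671, -0.047, 0.3514]
tool_rot: [-2.568, 1.806, 0.001]
contact_force: [-0.2, 0.4, 0.1]
opening: 0.0852
```

```bash
cat > b.py <<'E'
from h import *
import sys
tag=sys.argv[1]
o=readout.get_obs();print(o["t"],np.round(o["tool_pos"],3),np.round(o["q"],2),np.round(cv2.Rodrigues(np.array(o["tool_rot"]))[0],2).tolist())
c=viewer.calibration("wrist");im=viewer.get_image("wrist");cv2.imwrite(f"pics/{tag}.png",cv2.resize(im,(800,600)))
np.save(tag+".npy",c,allow_pickle=True)
for th in("ramp_foot","lip","seat","stop","vblock","tube"):
    for r in nets.pinpoint("wrist",th)[:3]:
        if r["confidence"]>.3: print(th,np.round(r["at"],1),round(r["confidence"],2),np.round(onplane("wrist",r["at"],{"lip":.013,"seat":.03,"stop":.03,"tube":.022}.get(th,0),c),4))
E
python3 b.py w1
```

```text
2.2 [ 0.467 -0.047  0.351] [-0.26 -0.37  1.79  0.    1.72  0.97] [[0.34, -0.94, 0.0], [-0.94, -0.34, 0.0], [-0.0, -0.0, -1.0]]
ramp_foot [259.9  76.7] 0.58 [ 0.5672 -0.0136  0.    ]
lip [207.4  47.2] 0.82 [0.5794 0.0735 0.013 ]
seat [192.1  50.2] 0.94 [0.567  0.0898 0.03  ]
vblock [195.1  45.5] 0.68 [0.5765 0.0944 0.    ]
tube [306.5 122.1] 0.79 [ 0.5281 -0.1046  0.022 ]
tube [236.3 214.9] 0.76 [ 0.3436 -0.0512  0.022 ]
tube [370.  203.3] 0.68 [ 0.4402 -0.258   0.022 ]
```

View pics/w1.png

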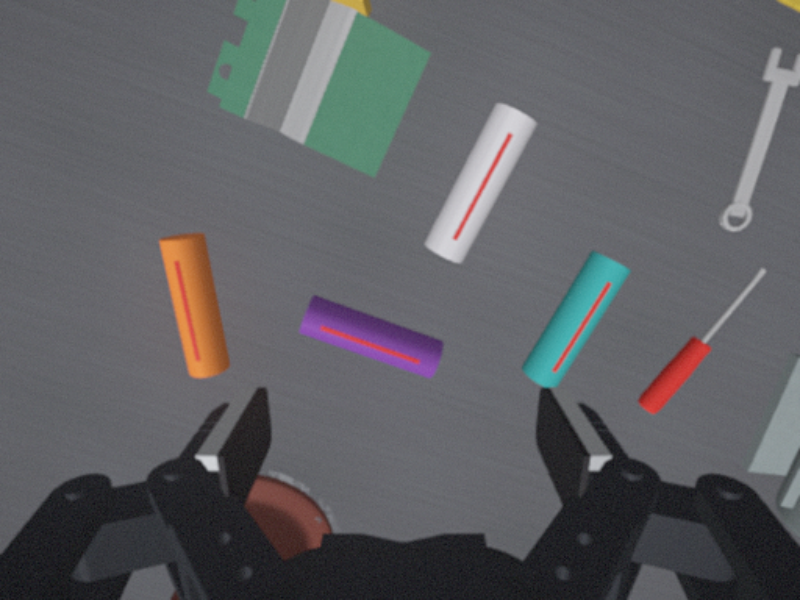

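```bash
python3 - <<'E'
from h import *
c=viewer.calibration("wrist");o=readout.get_obs()
R=np.array(c["R"]);C=-R.T@c["t"];print(C,R.round(2).tolist(),o["tool_pos"])
Rt=cv2.Rodrigues(np.array(o["tool_rot"]))[0]
print("cam in tool",Rt.T@(C-o["tool_pos"]),(Rt.T@R.T).round(2).tolist())
for uv in((256,192),(256,10),(170,260),(345,260)):print(uv,onplane("wrist",uv,0,c).round(3))
E
```

```text
[ 0.54060141 -0.02635682  0.49466147] [[0.33, -0.94, 0.0], [-0.9, -0.31, 0.31], [-0.29, -0.1, -0.95]] [ 0.46588787 -0.05275245  0.3513576 ]
cam in tool [-0.0002838  -0.07924322 -0.14330133] [[1.0, -0.0, -0.0], [0.0, 0.95, 0.31], [-0.0, -0.31, 0.95]]
(256, 192) [ 0.385 -0.077  0.   ]
(256, 10) [0.652 0.015 0.   ]
(170, 260) [0.203 0.033 0.   ]
(345, 260) [ 0.312 -0.281  0.   ]
```

Request:
step_arm:
  moves:
    - [[1,0.5,-0.5,0.1225],[1,0.5,-0.5,0.1225],[1,0.5,-0.5,0.1225],[1,0.5,-0.5,0.1225],[1,0.5,-0.5,0.1225],[1,0.5,-0.5,0.1225],[1,0.5,-0.5,0.1225],[1,0.5,-0.5,0.1225],[1,0.5,-0.5,0.1225],[0.3,0.5,-0.5,0.1225]]

```text
t: 3.38
tool_pos: [0.5599, -0.0027, 0.3008]
tool_rot: [-3.142, 0.006, 0.0]
contact_force: [-0.7, 0.5, 0.5]
opening: 0.0852
```

Request:
step_arm:
  moves:
    - [[0,0,0,0],[0,0,0,0],[0,0,0,0]]

```text
t: 3.63
tool_pos: [0.559, -0.0025, 0.3017]
tool_rot: [3.141, -0.018, 0.0]
contact_force: [0.4, -0.4, 0.3]
opening: 0.0855
```

```bash
python3 b.py w2
```

```text
3.6333 [ 0.559 -0.002  0.302] [-0.14 -0.14  1.68 -0.    1.6  -0.13] [[1.0, -0.01, 0.0], [-0.01, -1.0, -0.0], [0.0, 0.0, -1.0]]
ramp_foot [266.5 155.3] 0.86 [ 0.5712 -0.0113  0.    ]
lip [271.8  97. ] 0.94 [0.5785 0.0732 0.013 ]
seat [266.5  82.9] 0.7 [0.5708 0.0913 0.03  ]
stop [321.   87.9] 0.73 [0.6428 0.0843 0.03  ]
vblock [241.1 217.8] 0.7 [ 0.5298 -0.1131  0.    ]
vblock [268.   79.4] 0.61 [0.5738 0.0969 0.    ]
tube [190.9 301. ] 0.97 [ 0.4405 -0.2572  0.022 ]
tube [240.8 216.7] 0.93 [ 0.5308 -0.1018  0.022 ]
tube [72.5 50.7] 0.88 [0.3152 0.1374 0.022 ]
```

View pics/w2.png

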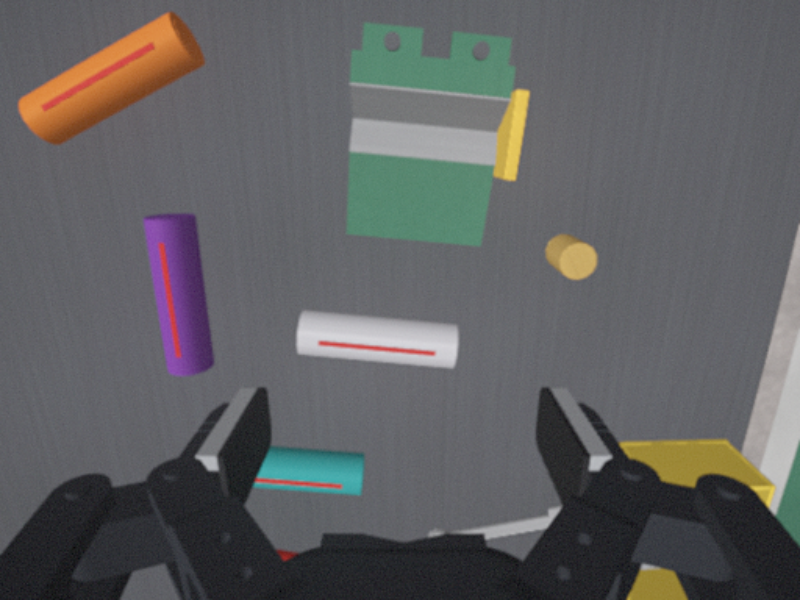

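The picture shows the bright tube at (189,169)·½-scale, i.e. (378,340)/800. The ramp's lower edge runs from (347,235) to (482,245), the stop is at (512,135), the offcut is at (572,258), and the teal tube is at (310,470) behind it. The tube is confirmed by its white-steel colour and red line.

```bash
cat > c.py <<'E'
from h import *
c=np.load("w2.npy",allow_pickle=True).item()
im=cv2.imread("pics/w2.png")
s=.64
f=lambda u,v,z:onplane("wrist",(u*s,v*s),z,c)
a,b=f(347,235,0),f(482,245,0); print("foot edge",a.round(4),b.round(4),np.linalg.norm(b-a),"yaw",np.arctan2(*(b-a)[1::-1]))
a,b=f(348,152,.013),f(496,165,.013); print("lip edge",a.round(4),b.round(4),np.linalg.norm(b-a),"yaw",np.arctan2(*(b-a)[1::-1]))
a,b=f(350,83,.04),f(511,99,.04); print("top",a.round(4),b.round(4),np.linalg.norm(b-a),"yaw",np.arctan2(*(b-a)[1::-1]))
for cam in("wrist","scene"):
    if cam=="scene": viewer.get_image(cam)
    cc=c if cam=="wrist" else None
    for r in nets.masks_of(cam,"tube")[:4]:
        m=r["region"];ys,xs=np.nonzero(m)
        (cx,cy),(w,h),an=cv2.minAreaRect(np.c_[xs,ys].astype(np.float32))
        g=onplane(cam,(cx,cy),.025,cc)
        if abs(g[0]-.53)<.06 and abs(g[1]+.1)<.06:
            # fit: silhouette of cylinder, radius 22 length150
            from scipy.optimize import minimize
            def sil(p):
                x,y,th=p;ax=np.array([np.cos(th),np.sin(th),0]);n=np.array([-ax[1],ax[0],0]);t=np.linspace(0,2*np.pi,40)
                P=np.vstack([np.array([x,y,.022])+e*.075*ax+.022*(np.cos(t)[:,None]*n+np.sin(t)[:,None]*np.array([0,0,1])) for e in(-1,1)])
                k=np.zeros((384*4,512*4),np.uint8);cv2.fillConvexPoly(k,cv2.convexHull(np.round(proj(cam,P,cc)*4+1.5).astype(np.int32)),255)
                return cv2.resize(k,(512,384),interpolation=cv2.INTER_AREA)/255.
            q=minimize(lambda p:np.abs(sil(p*[.01,.01,.1])-m).sum(),np.array([g[0]*100,g[1]*100,-.9]),method="Nelder-Mead",options=dict(initial_simplex=np.array([[g[0]*100,g[1]*100,-.9]]*4)+np.vstack([np.zeros(3),np.eye(3)*.8])))
            print(cam,"tube fit",q.x*[.01,.01,.1],q.fun,m.sum())
for cam in("scene",):
  for r in nets.pinpoint(cam,"offcut")[:1]:print("offcut",onplane(cam,r["at"],0))
E
python3 c.py
```

```text
foot edge [ 0.5045 -0.0029  0.    ] [ 0.6348 -0.0143  0.    ] 0.13084251601218694 yaw -0.08713401265958294
lip edge [0.5105 0.0737 0.013 ] [0.6424 0.061  0.013 ] 0.13251942871431507 yaw -0.09599236465267365
top [0.5176 0.1271 0.04  ] [0.6471 0.1137 0.04  ] 0.1302194287324531 yaw -0.10266623244000538
wrist tube fit [ 0.53173892 -0.10172132 -0.11508718] 66.71764705882353 2924
scene tube fit [ 0.53281179 -0.09717893 -0.11731757] 66.48235294117647 652
offcut [ 0.72001298 -0.0119691   0.        ]
```

V-block origin is about (0.575, 0.097) with yaw -0.096. The tube is at (0.532, -0.100) with yaw -0.116, so its end is about 19 mm short of the stop, as described. I'll go behind the tube with the jaws half open along its axis.

Request:
step_arm:
  grip: 0.4
  moves:
    - [[-0.8,-4,0,-0.022],[-0.8,-4,-1,-0.022],[-0.8,-4,-1,-0.022],[-0.8,-3.5,-2,-0.022],[0,0,-3,0],[0,0,-4,0],[0,0,-4,0],[0,0,-4,0],[0,0,-3,0],[0,0,-2,0]]

```text
t: 5.02
tool_pos: [0.5248, -0.155, 0.0572]
tool_rot: [-3.136, 0.151, 0.008]
contact_force: [0.6, -0.2, -0.4]
opening: 0.0516
```

Request:
step_arm:
  moves:
    - [[0,0,-2,0],[0,0,-1.5,0],[0,0,0,0],[0,0,0,0]]

```text
t: 5.35
tool_pos: [0.5266, -0.1557, 0.0257]
tool_rot: [-3.137, 0.151, 0.003]
contact_force: [0.3, 0.0, 0.4]
opening: 0.0513
```

```bash
python3 - <<'E'
from h import *
o=readout.get_obs();print(o["tool_pos"],o["tool_rot"],o["opening"])
im=viewer.get_image("wrist");cv2.imwrite("pics/w3.png",cv2.resize(im,(800,600)))
E
```

```text
[ 0.52663044 -0.15569785  0.02572717] [-3.13720008e+00  1.50677103e-01  3.11840272e-03] 0.05134789879726215
```

View pics/w3.png

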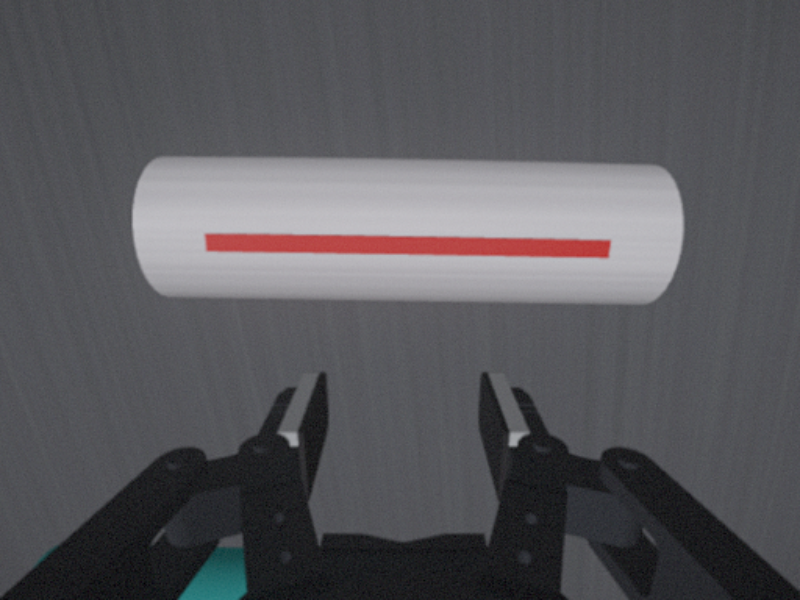

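Request:
step_arm:
  moves:
    - [[0,0,-1,0],[0,0,-0.6,0],[0.06,0.6,0,0],[0.06,0.6,0,0],[0.06,0.6,0,0],[0.06,0.6,0,0],[0.06,0.6,0,0],[0.06,0.6,0,0],[0.06,0.6,0,0],[0.06,0.6,0,0]]

```text
t: 6.23
tool_pos: [0.5321, -0.1073, 0.0105]
tool_rot: [-3.138, 0.15, -0.0]
contact_force: [0.7, -1.0, 0.6]
opening: 0.0514
```

Request:
step_arm:
  moves:
    - [[0.06,0.6,0,0],[0.06,0.6,0,0],[0.06,0.6,0,0],[0.06,0.6,0,0],[0.06,0.6,0,0],[0.06,0.6,0,0],[0.06,0.6,0,0],[0.06,0.6,0,0],[0.06,0.6,0,0],[0.06,0.6,0,0]]

```text
t: 7.07
tool_pos: [0.5381, -0.0474, 0.0105]
tool_rot: [3.138, -0.151, -0.0]
contact_force: [-0.4, -1.3, 0.6]
opening: 0.0512
```

```bash
python3 - <<'E'
from h import *
o=readout.get_obs();print(o["tool_pos"],o["contact_force"],o["t"])
im=viewer.get_image("wrist");cv2.imwrite("pics/w4.png",cv2.resize(im,(640,480)))
E
```

```text
[ 0.53810936 -0.0474272   0.01046264] [-0.38078812 -1.26453446  0.62086629] 7.0667
```

View pics/w4.png

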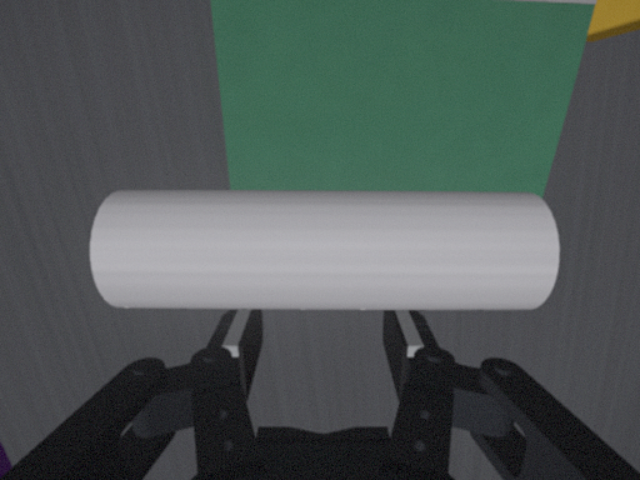

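The tube is square against both fingers at the foot of the ramp. Now up the ramp.

Request:
step_arm:
  moves:
    - [[0.06,0.6,0,0],[0.06,0.6,0,0],[0.06,0.6,0.05,0],[0.06,0.6,0.1,0],[0.06,0.6,0.1,0],[0.06,0.6,0.1,0],[0.06,0.6,0.1,0],[0.06,0.6,0.1,0],[0.06,0.6,0.1,0],[0.06,0.6,0.1,0]]

```text
t: 7.95
tool_pos: [0.544, 0.0126, 0.018]
tool_rot: [3.138, -0.151, -0.0]
contact_force: [-0.5, -3.2, 3.0]
opening: 0.0512
```

Request:
step_arm:
  moves:
    - [[0.05,0.5,0.1,0],[0.05,0.5,0.1,0],[0.05,0.5,0.1,0],[0.04,0.4,0.1,0],[0.04,0.4,0.1,0],[0.04,0.4,0.1,0],[0.04,0.4,0.1,0],[0.04,0.4,0.1,0],[0.02,0.2,0,0],[0,0,0,0]]

```text
t: 8.78
tool_pos: [0.5474, 0.0499, 0.0257]
tool_rot: [-3.137, 0.15, 0.001]
contact_force: [0.8, -0.3, -0.3]
opening: 0.0511
```

```bash
python3 - <<'E'
from h import *
o=readout.get_obs();print(o["tool_pos"],o["contact_force"],o["t"])
im=viewer.get_image("wrist");cv2.imwrite("pics/w5.png",cv2.resize(im,(640,480)))
E
```

```text
[0.54743874 0.04988946 0.02565483] [ 0.75109925 -0.30845506 -0.33586898] 8.7833
```

View pics/w5.png

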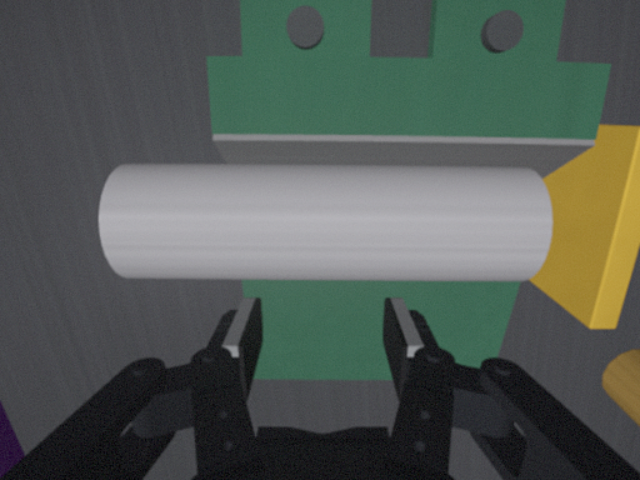

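The tube has dropped into the groove: it is parallel, about 20 mm short of the stop, and the contact force is gone. Next I'll go to its -x end with the jaws shut and turned a quarter turn, so the slim side faces the tube.

Request:
step_arm:
  moves:
    - [[-0.1,-1,0,0],[0,0,3,0],[0,0,3,0],[0,0,4,0],[-1.1,0.6,0,-0.12],[-1.1,0.6,0,-0.12],[-1.1,0.6,0,-0.12],[-1.1,0.6,0,-0.12],[-1.1,0.6,0,-0.12],[-1.1,0.6,0,-0.12]]
  grip: 0.4

```text
t: 9.67
tool_pos: [0.48, 0.0744, 0.1258]
tool_rot: [2.879, -1.256, -0.0]
contact_force: [-0.1, -0.5, 0.2]
opening: 0.0511
```

Request:
step_arm:
  moves:
    - [[-1.1,0.6,0,-0.12],[-1.1,0.6,0,-0.12],[-1.0,0.6,0,-0.12],[-0.9,0.6,0,-0.12],[0,0.15,0,-0.12],[0,0,0,-0.12],[0,0,0,-0.12],[0,0,0,0],[0,0,0,0]]
  grip: 1

```text
t: 10.42
tool_pos: [0.4397, 0.1, 0.1258]
tool_rot: [2.128, -2.311, -0.0]
contact_force: [-0.1, 0.1, -0.2]
opening: -0.0002
```

```bash
cat > d.py <<'E'
from h import *
import sys
tag=sys.argv[1]
o=readout.get_obs();Rt=cv2.Rodrigues(np.array(o["tool_rot"]))[0]
p=np.array(o["tool_pos"]);th=-.096;d=p[:2]-[.5747,.0966]
print(o["t"],p.round(4),"toolx yaw",np.arctan2(Rt[1,0],Rt[0,0]),"V",d@[np.cos(th),np.sin(th)],d@[-np.sin(th),np.cos(th)],np.round(o["contact_force"],1),o["opening"])
im=viewer.get_image("wrist");cv2.imwrite(f"pics/{tag}.png",cv2.resize(im,(640,480)))
E
python3 d.py w6
```

```text
10.4167 [0.4397 0.1    0.1258] toolx yaw -1.653543844123853 V -0.13473940643076884 -0.009587467512099228 [-0.1  0.1 -0.2] -0.00023643506147923214
```

View pics/w6.png

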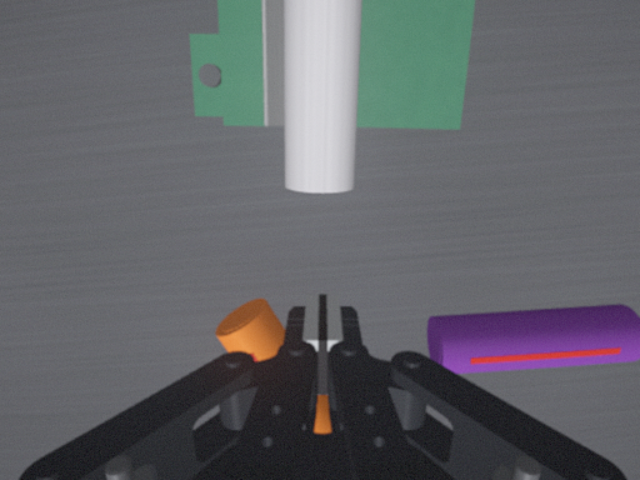

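```bash
python3 - <<'E'
from h import *
c=viewer.calibration("wrist")
f=lambda u,v,z:onplane("wrist",(u*.8,v*.8),z,c).round(3)
print("orange",f(268,300,.04),f(250,305,.022),f(283,340,.03),"tube end top",f(320,191,.03),f(285,185,.03),f(355,185,.03))
c=np.load("w2.npy",allow_pickle=True).item()
f=lambda u,v,z:onplane("wrist",(u*.64,v*.64),z,c).round(3)
print("orange",f(175,15,.03),f(203,62,.03),f(190,40,.022))
# finger pixel heights in tool plane y=0 (closed): knuckle px (233,360),(290,352),(40,470),(300,310)
c=viewer.calibration("wrist");o=readout.get_obs();Rt=cv2.Rodrigues(np.array(o["tool_rot"]))[0]
for uv in((235,360),(290,350),(295,310),(40,470),(325,297)):
    C,d=ray("wrist",(uv[0]*.8,uv[1]*.8),c);C=Rt.T@(C-o["tool_pos"]);d=Rt.T@d
    P=C-d*(C[1]/d[1]);print(uv,P.round(3))
E
```

```text
orange [0.403 0.14  0.04 ] [0.391 0.158 0.022] [0.364 0.136 0.03 ] tube end top [0.473 0.099 0.03 ] [0.479 0.121 0.03 ] [0.475 0.076 0.03 ]
orange [0.379 0.182 0.03 ] [0.397 0.147 0.03 ] [0.385 0.165 0.022]
(235, 360) [-0.03   0.    -0.035]
(290, 350) [-0.012  0.    -0.029]
(295, 310) [-0.012  0.     0.   ]
(40, 470) [-0.068  0.    -0.079]
(325, 297) [0.001 0.    0.012]
```

Request:
step_arm:
  moves:
    - [[0,0,-3,0],[0,0,-3,0],[0,0,-3,0],[0,0,-2,0],[0,0,-0.5,0],[0.5,-0.05,0,0],[0.5,-0.05,0,0],[0.5,-0.05,0,0],[0.3,-0.03,0,0],[0.3,-0.03,0,0]]

```text
t: 11.3
tool_pos: [0.4627, 0.0984, 0.0126]
tool_rot: [-2.123, 2.312, -0.003]
contact_force: [0.3, -0.0, 0.3]
opening: 0.0
```

Request:
step_arm:
  moves:
    - [[0.2,-0.02,0,0],[0.2,-0.02,0,0],[0.2,-0.02,0,0],[0.2,-0.02,0,0],[0.2,-0.02,0,0]]

```text
t: 11.72
tool_pos: [0.4687, 0.0975, 0.0099]
tool_rot: [2.122, -2.311, -0.006]
contact_force: [-5.4, -0.8, 0.9]
opening: 0.0001
```

Request:
step_arm:
  moves:
    - [[0.2,-0.02,0,0],[0.2,-0.02,0,0],[0.2,-0.02,0,0],[0.1,-0.01,0,0]]

```text
t: 12.05
tool_pos: [0.4759, 0.0968, 0.0099]
tool_rot: [2.123, -2.311, -0.005]
contact_force: [-4.9, -0.1, 0.9]
opening: 0.0001
```

```bash
python3 d.py w7
```

```text
12.05 [0.4759 0.0968 0.0099] toolx yaw -1.6559129501610352 V -0.09840008886178939 -0.009322711098646195 [-4.9 -0.1  0.9] 5.216163965725975e-05
```

View pics/w7.png

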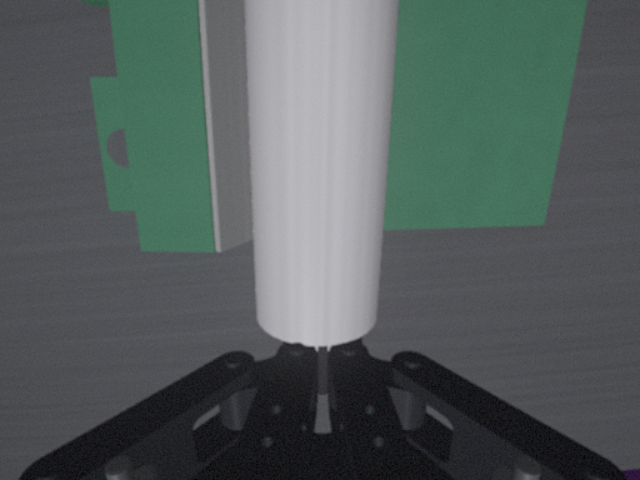

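It is sliding at about 5 N. I'll go on in small steps until the force rises at the stop.

Request:
step_arm:
  moves:
    - [[0.15,-0.015,0,0],[0.15,-0.015,0,0],[0.1,-0.01,0,0]]

```text
t: 12.35
tool_pos: [0.4811, 0.0963, 0.0104]
tool_rot: [2.124, -2.313, -0.002]
contact_force: [-4.7, 0.8, -0.7]
opening: 0.0004
```

Request:
step_arm:
  moves:
    - [[0.1,-0.01,0,0],[0.1,-0.01,0,0]]

```text
t: 12.52
tool_pos: [0.4824, 0.0962, 0.0105]
tool_rot: [2.123, -2.312, -0.004]
contact_force: [-10.8, 0.4, 3.5]
opening: 0.0001
```

Request:
step_arm:
  moves:
    - [[0.1,-0.01,0,0]]

```text
t: 12.6
tool_pos: [0.4823, 0.0962, 0.0102]
tool_rot: [2.122, -2.31, -0.007]
contact_force: [-13.4, 0.3, 3.9]
opening: 0.0
```

Request:
step_arm:
  moves:
    - [[0.05,0,0,0]]

```text
t: 12.68
tool_pos: [0.4822, 0.0961, 0.0099]
tool_rot: [2.121, -2.31, -0.009]
contact_force: [-13.4, 1.2, 4.6]
opening: 0.0
```

The force rose to 13 N with no further motion, at TCP V-x of about -92 mm (expected -91). I'll back off straight, rise and check.

Request:
step_arm:
  moves:
    - [[-0.3,0.03,0,0],[-0.8,0.08,0,0],[-1.5,0.15,0,0],[-1.5,0.15,0,0],[0,0,3,0],[0,0,4,0],[0,0,4,0],[0,0,4,0],[0,0,4,0],[0,0,2,0]]

```text
t: 13.52
tool_pos: [0.4472, 0.1002, 0.2285]
tool_rot: [-2.118, 2.307, -0.013]
contact_force: [1.7, -0.5, 0.7]
opening: 0.0001
```

Request:
step_arm:
  moves:
    - [[3,0,1,0],[3,0,1,0],[3,0,1,0],[3,0,0,0],[3,0,0,0],[0,0,0,0],[0,0,0,0],[0,0,0,0]]

```text
t: 14.18
tool_pos: [0.5941, 0.1, 0.2514]
tool_rot: [-2.124, 2.314, -0.001]
contact_force: [-0.3, -0.1, -0.9]
opening: -0.0
```

```bash
python3 d.py w8; cp pics/w8.png pics/w8b.png; python3 - <<'E'
from h import *
s=cv2.imread("pics/scene0.png");n=viewer.get_image("scene")
d=cv2.absdiff(s,n).max(2);k=cv2.connectedComponentsWithStats((d>40).astype(np.uint8))[2]
print([r.tolist() for r in k[1:] if r[4]>12])
w=viewer.get_image("wrist");sc=cv2.resize(n[120:280,80:480],(640,256))
cv2.imwrite("pics/fin.png",np.vstack([cv2.resize(w,(640,480))[:340],sc]))
E
```

```text
14.1833 [0.5941 0.1    0.2514] toolx yaw -1.6560544940622588 V 0.018992442571147426 0.005282649467227046 [-0.3 -0.1 -0.9] -2.00859816619274e-05
[[2, 0, 67, 78, 2357], [235, 0, 98, 144, 5988], [242, 8, 23, 18, 132], [214, 18, 12, 39, 253], [268, 25, 2, 18, 22], [207, 172, 21, 47, 636], [279, 175, 15, 36, 476]]
```

View pics/fin.png

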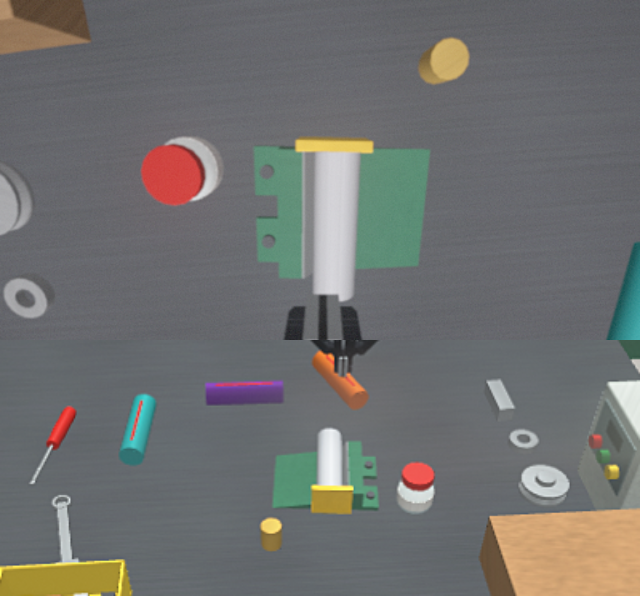

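```bash
python3 - <<'E'
from h import *
c=viewer.calibration("wrist");th=-.096
for z in(.03,.05):
    P=onplane("wrist",(335*.8,300*.8),z,c);d=P[:2]-[.5747,.0966];print(z,d@[np.cos(th),np.sin(th)],d@[-np.sin(th),np.cos(th)])
ctrl.finish_job()
E
```

```text
0.03 -0.09121923649870806 -0.009572799706212552
0.05 -0.08088433523789777 -0.008712023129222214
the job is handed in; nothing more can be done
```

I rolled the bright steel tube up the ramp into the groove with half-open fingers. I then pushed it along the groove with shut fingers until it met the yellow stop plate, and handed the job in at about 14 s.

- **Against the stop:** the push force rose from 5 N while sliding to 13 N, with the tool no longer moving. The tool position there puts the tube's near end at about V-block x -81 mm, against -80 expected.
- **After backing off:** the last pictures show no gap at the plate. The near end measures x -81 mm, y -9 mm if the edge I picked is the tube's top rim. Taken at centre height instead, the same pixel gives x -91 mm. The camera sees the top rim there, so I took -81.
- **Everything else:** comparing the scene camera before and after, only the tube and the robot had changed. The gripper finished about 0.25 m above the bench, clear of everything, with force near zero.

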